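# Take the catch tray off the polishing unit

### The job

Take the catch tray off the dental polishing unit so it can be rinsed: swing the latch lever aside, pull the tray out of its guides against the spring catches, and slide it along the bench until the whole tray lies on the drip mat. Keep the tray flat on the bench, keep the cast bridge that lies in it in its rear compartment, leave the latch swung open, and leave the other things on the bench alone.

Things in the scene. Friction and masses are not known exactly. Their poses are not given: they have to be found in the camera images.
- polisher: Fixed polishing unit, grey hood, dark motor. Origin on the bench midway between its two tray guides, at their mouth; +x points into the machine, so the tray pulls out along -x. Guides 36 mm high, x 0 to 90 mm, 61.5 mm either side of the centre line, with lips over the tray's edges. Foot and hood (216 mm high) x 90 to 280, y -115 to 135 mm. A 10 mm high arm (y -70 to -90) reaches to x = -122 mm.
- latch (a joint): Latch lever angle, rad: 0 closed, 1.5 fully open. Closed, its steel handle (8 x 10 mm) stands upright beside the tray's front end, and a 34 mm tongue crosses in front of the tray's front wall. Push the handle outward (polisher's -y, away from the tray): it tips down to the bench and the tongue rises upright.
- latch_pivot (a point): Point on the lever's pivot, a level axis parallel to the polisher's x: polisher (-108, -82, 22) mm.
- catch (a point): On the bench between the two hidden spring rollers in the guides, polisher x = 51 mm. They hold the tray's side bumps and give way to a straight pull of some 8 to 14 N within the first 10 mm.
- latch_knob (a point): Centre of the 18 mm black ball at the top of the latch handle, 80 mm from the pivot.
- tray: Open steel tray 180 (x) x 120 (y) x 30 mm, 0.45 kg. Origin: centre of its underside; -x is the front, away from the machine. Floor 3, side walls 4, front wall 8 mm (inner face x = -82). A cross wall 20 mm high at x = -28 bounds the empty front compartment, 52 x 112 mm, where fingers can hook behind the front wall. Docked: origin at polisher x = -10; clear of the guides: x = -90.
- tray_fl (a point): Bottom corner of the tray: front end, +y side (tray x = -90, y = 60 mm).
- tray_fr (a point): Bottom corner of the tray: front end, -y side.
- tray_bl (a point): Bottom corner of the tray: back end, +y side.
- tray_br (a point): Bottom corner of the tray: back end, -y side.
- bridge: Cast metal three-unit dental bridge, 11 x 33 x 9 mm, 20 g, loose in the tray's rear compartment just behind the cross wall. Origin: centre of its underside.
- mat: Thin black drip mat on the bench, 270 (x) x 190 (y) mm, origin at its centre, fixed; flat, so the tray slides onto it freely. Its +x points roughly to the polisher.
- cast: Bystander: plaster dental cast, 60 x 66 x 27 mm, past the end of the mat away from the machine. Origin under its centre.
- jar: Bystander: white jar with lid, 66 mm across, 75 mm high, beyond the mat. Origin under its centre.
- wheel: Bystander: spare brush wheel lying flat, 72 mm across, 24 mm high, beyond the mat's machine end. Origin under its centre.

How it is judged:
By the outcome, as a careful person would: the job done as asked, in the order asked, and still so for the second after the job is handed in, with the robot touching nothing.
It also fails if it takes over 51 s, if anything falls off the work surface, if the arm or the gripper's body presses on something with over 40 N, if the wrist force passes 120 N, or if a joint passes its speed limit or range.

### The arm

A 7-joint arm with a two-finger parallel gripper is mounted at the origin on the work surface. World frame = base frame: x ahead of the robot, y to its left, z up, the work surface at z = 0. Lengths are in m, angles in rad, forces in N, time in s.
With the tool pointing down it reaches from about 0.425 to 0.925 m from the base axis. Payload 6.8 kg.
Tool frame: the origin (TCP) lies on the centre line of the jaws, within the pads' length; the fingertips stand 19 mm ahead of it and the grasp point (between the pads) is the TCP (tcp_to_tips is the distance from the TCP to the fingertips, in m); x points along the fingers, y is the direction in which the jaws open and shut, and the axes are right-handed (so a half turn about x gives the same grasp; the last joint's range is limited). The gripper opens to 85 mm and grips with 20 to 120 N. Pads are 22 mm wide; open, the fingers measure 114 mm over their backs; the gripper's body (76 mm by 85 mm) begins 54 mm behind the grasp point. The pads swing forward as they close: fully open they stand 13 mm farther back than shut.
Start: joints at [1.009, 0.477, 0.022, 1.555, -0.011, 1.109, -0.083], TCP at [0.296, -0.607, 0.25] pointing down, gripper open.
Joint ranges: [-2.96, 2.96], [-0.34, 2.1], [-1.41, 1.46], [0.24, 2.44], [-1.37, 4.51], [0.17, 1.92], [-2.96, 2.96]. Speed limits (rad/s): [2.39, 2.39, 3.14, 3.14, 3.14, 3.14, 3.14].

### API

Orientations are given as a unit quaternion [w, x, y, z].
In Python, from station import get_obs, read_camera, hand_in, spot_in, cut_out, tcp_to_tips gives the robot as it stands.
- The arm moves only by the shell command python3 -m jog 'ROWS' [FORCE]. ROWS is JSON, a list of rows, each an object of numbers: "gripper": the closure, from 0 (fully open) to 1 (shut); "dx", "dy", "dz": the shift along the world's x, y, z in m; "rx", "ry", "rz": the turn, a rotation vector about the world's x, y, z in degrees. In form: [{"gripper": .., "dx": .., "dy": .., "dz": .., "rx": .., "ry": .., "rz": ..}, ...]. A call has 1 to 10 rows; each row is the pose to reach, as a shift and turn from the pose commanded when the call began; what a row does not reach only later rows make up. A row lasts 1/10 s, in which the tool goes at most 50 mm and 8.59 degrees, less where a joint would pass 70% of its speed; a pose out of reach is approached as far as the arm can. A call with a gripper value outside its range is refused whole. The fingers move at their own pace and stop on an object; FORCE is the grip in N (left out, the last holds). Time passes only in rows, so rows that repeat a pose let the fingers close. It gives the time, the measured TCP pose, the force and the opening at its end, in the units of the state.
- get_obs(): the state, without advancing time (a new reading comes with each control period).
- read_camera(name): name is "side" or "top" or "wrist"; returns a dict with "pixels" (400x640x3 uint8, blue, green, red), "range_z" (400x640 float32, m along the optical axis (not along the pixel's ray), 0 where there is no reading), "camera_matrix" (3x3 intrinsics, pixels), "cam_to_world" (4x4, takes a point from camera to world coordinates). Camera axes: x right, y down, z forward; pixel columns grow to the right and rows downward; lengths in m; the calibration is good to about 2 mm. A picture is of the moment at which its call begins.
- hand_in(): hands the job in, once; it reports no verdict.
Trained networks look in the newest picture that a camera, given by its name, has taken for a name from the list of things; names that differ only in an ending like _2 or _b are one class to them, and where a whole thing is asked for, a point or a joint stands for the part that bears it (a point fixed in the world has none). Each returns a list of dicts, best first, with "conf" (0 to 1); they miss things now and then, are a little off and sometimes report something else, mostly with a low value. They report only what shows in the picture. A call takes as long as a camera call.
- spot_in(camera, label): "box" ([centre column, centre row, width, height] in pixels, round what is visible of it).
- cut_out(camera, label): "mask" (400x640 bool, what is visible of it) and "box" ([centre column, centre row, width, height] in pixels, round what is visible of it).
The state is a dict: "t": time; "q": joint angles; "joint_vel": joint speeds; "joint_torque": joint torques, N m; "eef_pos": TCP position; "tool_rot": TCP orientation; "contact_force": force on the tool from outside, world axes, zero at the start; "torque": the same for the moment, N m; "gripper_width": opening from 0.0 (shut) to 1.0 (fully open).
Only numpy, scipy, OpenCV 4.12 (cv2) and the standard library are available. Lean on these libraries where they do the work, as an engineer would, in place of code of your own. Each camera call takes 0.05 s, during which the arm holds its last target. There are 200 camera calls.

## Working session

There is one attempt and no reset: what is moved stays moved. The work goes in short steps, Python scripts to look and compute and a shell command to move; the robot and the scene stay as the last step left them, time stands still between calls to the robot, and variables do not carry over. Pictures are saved under pics/ and viewed, about 8 in all and at most 12, crops included, and the job is handed in when it is done.

```bash
mkdir -p pics; ls; cat > h.py <<'E'
import numpy as np,cv2
from station import *
def pts(c,mask=None):
    z=c["range_z"];K=c["camera_matrix"];v,u=np.nonzero((z>0)&(mask if mask is not None else True))
    d=z[v,u];P=np.c_[(u-K[0,2])/K[0,0]*d,(v-K[1,2])/K[1,1]*d,d,np.ones(len(d))]@c["cam_to_world"].T
    return P[:,:3],u,v
def proj(c,p):
    q=np.linalg.inv(c["cam_to_world"])@np.r_[p,1];q=c["camera_matrix"]@q[:3];return q[:2]/q[2]
E
python3 - <<'E'
from h import *
for n in["top","side"]:
    c=read_camera(n);cv2.imwrite(f"pics/{n}0.png",c["pixels"]);np.savez(f"{n}0.npz",**c)
    print(n,c["cam_to_world"].round(3).tolist())
    for l in["polisher","latch","latch_knob","tray","bridge","mat","cast","jar","wheel"]:
        for m in cut_out(n,l)[:1]:
            P,_,_=pts(c,m["mask"]); print(l,round(m["conf"],2),np.round(m["box"]),np.median(P,0).round(3),P.min(0).round(3),P.max(0).round(3))
print(tcp_to_tips,get_obs())
E
```

```text
pics
top [[0.001, -0.998, 0.069, 0.504], [-1.0, 0.0, 0.023, -0.022], [-0.023, -0.069, -0.997, 1.084], [0.0, 0.0, 0.0, 1.0]]
polisher 0.58 [157. 243. 197. 109.] [0.473 0.456 0.149] [ 0.305  0.174 -0.006] [0.606 0.73  0.221]
latch 0.35 [215. 235.  71.  44.] [0.469 0.289 0.004] [ 0.409  0.194 -0.004] [0.531 0.376 0.039]
latch_knob 0.35 [473. 215.  31.  29.] [ 0.525 -0.402  0.015] [ 0.486 -0.45  -0.003] [ 0.564 -0.364  0.031]
tray 0.8 [216. 235.  68.  46.] [0.469 0.288 0.004] [ 0.409  0.194 -0.004] [0.534 0.376 0.037]
bridge 0.63 [219. 228.  11.   5.] [0.499 0.278 0.011] [ 0.49   0.264 -0.   ] [0.509 0.291 0.016]
mat 0.67 [369. 212. 109.  82.] [ 0.543 -0.127  0.001] [ 0.434 -0.272 -0.006] [0.655 0.018 0.008]
cast 0.86 [474. 217.  30.  27.] [ 0.523 -0.403  0.015] [ 0.489 -0.45  -0.001] [ 0.561 -0.365  0.031]
jar 0.79 [369. 145.  19.  24.] [ 0.712 -0.12   0.074] [ 0.688 -0.152  0.008] [ 0.746 -0.092  0.079]
wheel 0.95 [324. 127.  30.  21.] [ 0.763 -0.007  0.019] [ 0.729 -0.039 -0.   ] [0.798 0.029 0.027]
side [[-0.976, -0.136, 0.171, 0.435], [-0.218, 0.649, -0.729, 0.63], [-0.012, -0.748, 
[... 910 characters left out ...]
3 0.026]
0.019 {'t': 1.0, 'q': array([ 1.00890303,  0.47697474,  0.02242229,  1.5553686 , -0.0114895 ,
        1.10927676, -0.08308078]), 'joint_vel': array([ 0.00168403, -0.00134317,  0.00187736, -0.00124219, -0.00101741,
       -0.00118867,  0.00203297]), 'joint_torque': array([ 2.22391564e-04, -5.96341538e+01,  1.60619996e+00, -2.81558704e+01,
        1.24402880e-02,  1.42072255e-03,  3.33824846e-05]), 'eef_pos': array([ 0.2959162 , -0.60672421,  0.25033858]), 'tool_rot': array([ 0.15909604,  0.68899353,  0.15902659, -0.68897526]), 'contact_force': array([ 0.09799309, -0.46428268, -0.46082123]), 'torque': array([-0.03650127,  0.00690693,  0.0038669 ]), 'gripper_width': 1.0028887625512257}
```

```bash
python3 - <<'E'
from h import *
a=cv2.imread("pics/top0.png")[130:310,60:560];b=cv2.imread("pics/side0.png")[100:400,200:460]
a=cv2.resize(a,None,fx=1.6,fy=1.6);b=cv2.resize(b,None,fx=1,fy=1)
im=np.zeros((600,800,3),np.uint8);im[:288,:800]=a;im[295:595,:260]=b
d=cv2.resize(cv2.imread("pics/top0.png")[195:295,150:310],None,fx=3,fy=3);im[295:595,300:780]=d
cv2.imwrite("pics/a.png",im)
# geometry
from numpy.linalg import lstsq
from scipy.optimize import minimize
c=dict(np.load("top0.npz"));P,u,v=pts(c)
def rect(m):
    r=cv2.minAreaRect((P[m][:,:2]*1000).astype(np.float32));return r
px=c["pixels"][v,u].astype(int)
for n,lab in(("top","mat"),("side","mat"),("top","tray")):
    c2=read_camera(n)if 0 else dict(np.load(n+"0.npz"))
m=(P[:,2]<.012)&(px.max(1)<60)&(P[:,1]<.06)&(P[:,1]>-.3)&(P[:,0]>.4)&(P[:,0]<.68)
print("mat",rect(m))
for lo,hi in((.02,.034),(.034,.042)):
    m=(P[:,2]>lo)&(P[:,2]<hi)&(P[:,1]>.15)&(P[:,1]<.4)&(P[:,0]>.35)&(P[:,0]<.6)
    print(lo,m.sum(),rect(m))
for n in("top","side"):
    c=dict(np.load(n+"0.npz"));P,u,v=pts(c)
    m=(P[:,2]>.2)&(P[:,2]<.23)&(P[:,1]>.2);print("hood",rect(m))
    m=(P[:,2]>.045)&(P[:,2]<.12)&(P[:,1]>.1)&(P[:,1]<.25)&(P[:,0]>.4);print("lever",m.sum(),P[m].mean(0),P[m][P[m][:,2]>.09].mean(0),P[m].max(0))
E
```

```text
mat ((564.2466430664062, -123.6220703125), (231.85435485839844, 271.1301574707031), 8.338202476501465)
0.02 810 ((462.78369140625, 285.4168395996094), (217.64239501953125, 233.1686553955078), 87.53235626220703)
0.034 1480 ((464.9420166015625, 289.43365478515625), (223.24810791015625, 231.6971435546875), 88.37078857421875)
hood ((488.13751220703125, 485.79864501953125), (190.36109924316406, 183.4110870361328), 1.0222644805908203)
lever 54 [0.55956321 0.18716038 0.09769156] [0.5604688  0.18754814 0.10782752] [0.56879519 0.19510915 0.11383512]
hood ((487.5476989746094, 436.1147155761719), (190.44573974609375, 77.93016815185547), 1.1321107149124146)
lever 154 [0.5561622  0.19340584 0.08550501] [0.55743268 0.19362652 0.1055664 ] [0.56654689 0.19913542 0.11247579]
```

View pics/a.png

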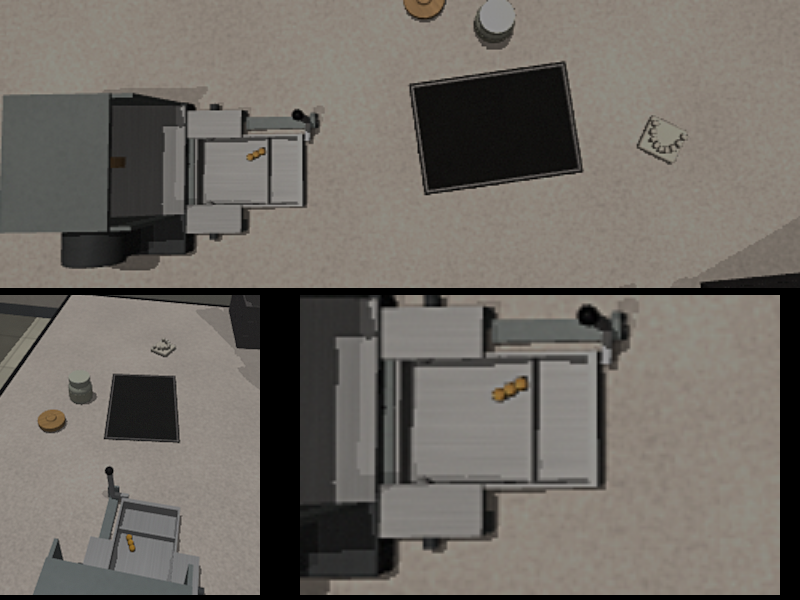

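The top view shows the machine on the left (world +y). The latch handle and knob are near (590,317) in the zoomed view, the bridge is behind the cross wall, and the mat is on the right, tilted about 8°. Next I move above the tray for a closer look.

```bash
python3 -m jog '[{"gripper":0,"dx":0.1,"dy":0.3,"dz":0.1,"rz":-10},{"dx":0.1,"dy":0.3,"dz":0.1,"rz":-10},{"dx":0.1,"dy":0.3,"dz":0.1,"rz":-10},{"dx":0.1,"dy":0.3,"dz":0.1,"rz":-10},{"dx":0.1,"dy":0.3,"dz":0.1,"rz":-10},{"dx":0.1,"dy":0.3,"dz":0.1,"rz":-10},{"dx":0.2,"dy":0.7,"dz":0.1,"rz":-25},{"dx":0.2,"dy":0.7,"dz":0.1,"rz":-25},{"dx":0.2,"dy":0.7,"dz":0.1,"rz":-25},{"dx":0.2,"dy":0.7,"dz":0.1,"rz":-25}]' && python3 -m jog '[{"dx":0.04,"dy":0.2,"dz":0,"rz":-10,"gripper":1},{"dx":0.08,"dy":0.25,"dz":0,"rz":-10,"gripper":1},{"gripper":1,"dx":0.08,"dy":0.25,"dz":0},{"gripper":1,"dx":0.08,"dy":0.25,"dz":0}]'
python3 - <<'E'
from h import *
print(get_obs())
c=read_camera("wrist");cv2.imwrite("pics/w1.png",c["pixels"]);np.savez("w1.npz",**c);print(c["cam_to_world"].round(3))
E
```

```text
{'t': 1.0, 'q': array([ 1.00890303,  0.47697474,  0.02242229,  1.5553686 , -0.0114895 ,
        1.10927676, -0.08308078]), 'joint_vel': array([ 0.00168403, -0.00134317,  0.00187736, -0.00124219, -0.00101741,
       -0.00118867,  0.00203297]), 'joint_torque': array([ 2.22391564e-04, -5.96341538e+01,  1.60619996e+00, -2.81558704e+01,
        1.24402880e-02,  1.42072255e-03,  3.33824846e-05]), 'eef_pos': array([ 0.2959162 , -0.60672421,  0.25033858]), 'tool_rot': array([ 0.15909604,  0.68899353,  0.15902659, -0.68897526]), 'contact_force': array([ 0.09799309, -0.46428268, -0.46082123]), 'torque': array([-0.03650127,  0.00690693,  0.0038669 ]), 'gripper_width': 1.0028887625512257}
[[ 0.437 -0.853 -0.286  0.368]
 [-0.9   -0.414 -0.138 -0.571]
 [-0.001  0.318 -0.948  0.373]
 [ 0.     0.     0.     1.   ]]$[0]: bad value
```

```bash
python3 -m jog '[{"gripper":0.0,"dx":0.1,"dy":0.3,"dz":0.1,"rx":0,"ry":0,"rz":-10},{"gripper":0.0,"dx":0.1,"dy":0.3,"dz":0.1,"rx":0,"ry":0,"rz":-10},{"gripper":0.0,"dx":0.1,"dy":0.3,"dz":0.1,"rx":0,"ry":0,"rz":-10},{"gripper":0.0,"dx":0.1,"dy":0.3,"dz":0.1,"rx":0,"ry":0,"rz":-10},{"gripper":0.0,"dx":0.1,"dy":0.3,"dz":0.1,"rx":0,"ry":0,"rz":-10},{"gripper":0.0,"dx":0.1,"dy":0.3,"dz":0.1,"rx":0,"ry":0,"rz":-10},{"gripper":0.0,"dx":0.2,"dy":0.7,"dz":0.1,"rx":0,"ry":0,"rz":-25},{"gripper":0.0,"dx":0.2,"dy":0.7,"dz":0.1,"rx":0,"ry":0,"rz":-25},{"gripper":0.0,"dx":0.2,"dy":0.7,"dz":0.1,"rx":0,"ry":0,"rz":-25},{"gripper":0.0,"dx":0.2,"dy":0.7,"dz":0.1,"rx":0,"ry":0,"rz":-25}]'
```

```text
t: 2.05
eef_pos: [0.4344, -0.1471, 0.3454]
tool_rot: [0.006, 0.707, 0.006, -0.707]
contact_force: [0.9, 0.7, -0.3]
gripper_width: 0.998
```

```bash
python3 -m jog '[{"gripper":1.0,"dx":0.06,"dy":0.2,"dz":0,"rx":0,"ry":0,"rz":0},{"gripper":1.0,"dx":0.06,"dy":0.2,"dz":0,"rx":0,"ry":0,"rz":0},{"gripper":1.0,"dx":0.06,"dy":0.2,"dz":0,"rx":0,"ry":0,"rz":0},{"gripper":1.0,"dx":0.06,"dy":0.2,"dz":0,"rx":0,"ry":0,"rz":0},{"gripper":1.0,"dx":0.06,"dy":0.2,"dz":0,"rx":0,"ry":0,"rz":0},{"gripper":1.0,"dx":0.06,"dy":0.2,"dz":0,"rx":0,"ry":0,"rz":0},{"gripper":1.0,"dx":0.06,"dy":0.2,"dz":0,"rx":0,"ry":0,"rz":0}]'
python3 - <<'E'
from h import *
c=read_camera("wrist");np.savez("w1.npz",**c);print(c["cam_to_world"].round(3),get_obs()["eef_pos"])
P,u,v=pts(c)
m=(P[:,2]>.09)&(P[:,2]<.13)&(P[:,1]<.25)&(P[:,1]>.12)&(P[:,0]>.5);print("knob",m.sum(),P[m].mean(0),P[m].min(0),P[m].max(0))
im=c["pixels"].copy()
O=np.array([.476,.2945]);a=np.radians(91.02)
R=np.array([[np.cos(a),-np.sin(a)],[np.sin(a),np.cos(a)]])
for t in[(-100,60,30),(-100,-60,30),(-92,0,30),(-38,-56,20),(-38,56,20),(0,61.5,36),(0,-61.5,36),(-108,-82,102),(-108,-82,22)]:
    p=np.r_[O+R@np.array(t[:2])/1000,t[2]/1000];q=proj(c,p);print(t,p.round(3),q.round());cv2.circle(im,tuple(int(x) for x in q.round()),2,(0,0,255),-1)
cv2.imwrite("pics/w1.png",im)
E
```

```text
t: 2.75
eef_pos: [0.4941, 0.0495, 0.3448]
tool_rot: [-0.006, -0.707, -0.005, 0.707]
contact_force: [0.0, -0.2, -0.3]
gripper_width: -0.0
[[ 0.014 -0.948 -0.319  0.575]
 [-1.    -0.013 -0.005  0.051]
 [ 0.     0.319 -0.948  0.467]
 [ 0.     0.     0.     1.   ]] [0.4940523  0.04900011 0.34481393]
knob 215 [0.55856702 0.18804362 0.10676099] [0.55022698 0.1809056  0.09837987] [0.56656933 0.19765092 0.11123986]
(-100, 60, 30) [0.418 0.193 0.03 ] [220. 210.]
(-100, -60, 30) [0.538 0.196 0.03 ] [211. 128.]
(-92, 0, 30) [0.478 0.203 0.03 ] [210. 171.]
(-38, -56, 20) [0.533 0.258 0.02 ] [170. 130.]
(-38, 56, 20) [0.421 0.256 0.02 ] [181. 206.]
(0, 61.5, 36) [0.415 0.293 0.036] [152. 213.]
(0, -61.5, 36) [0.537 0.296 0.036] [136. 127.]
(-108, -82, 102) [0.56  0.188 0.102] [196. 113.]
(-108, -82, 22) [0.56  0.188 0.022] [217. 111.]
```

View pics/w1.png

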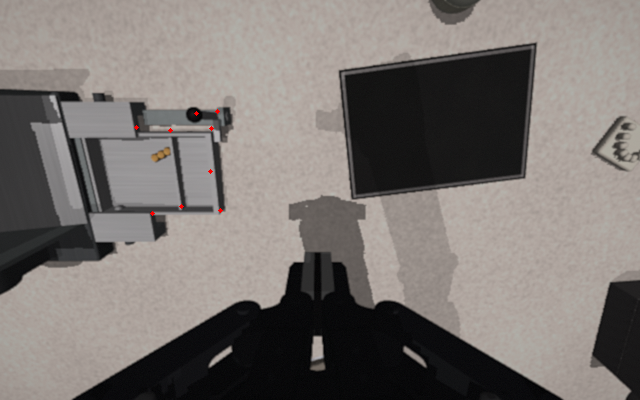

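```bash
python3 - <<'E'
from h import *
c=dict(np.load("w1.npz"));P,u,v=pts(c)
m=(P[:,2]>.024)&(P[:,2]<.034)&(P[:,1]<.285)&(P[:,1]>.17)&(P[:,0]>.40)&(P[:,0]<.545)
Q=P[m]
# front wall outer edge: min y per x-bin ; side guides z 36 front edge
for lo in np.arange(.405,.545,.01):
    b=Q[(Q[:,0]>=lo)&(Q[:,0]<lo+.01)]
    if len(b): print(round(lo+.005,3),len(b),b[:,1].min().round(4),np.sort(b[:,1])[:8].mean().round(4))
for r in((.40,.44),(.51,.55)):
  for lo in np.arange(.2,.29,.015):
    b=Q[(Q[:,1]>=lo)&(Q[:,1]<lo+.015)&(Q[:,0]>r[0])&(Q[:,0]<r[1])]
    if len(b):print(r,lo.round(3),len(b),b[:,0].min().round(4),b[:,0].max().round(4),b[:,0].mean().round(4))
for r in((.33,.42),(.53,.6)):
    b=P[(P[:,2]>.032)&(P[:,2]<.042)&(P[:,0]>r[0])&(P[:,0]<r[1])&(P[:,1]>.27)&(P[:,1]<.37)]
    rr=cv2.minAreaRect((b[:,:2]*1000).astype(np.float32));print(r,len(b),rr)
m=(P[:,2]>.205)&(P[:,2]<.23)
for n in("top","side"):
    d=dict(np.load(n+"0.npz"));P,u,v=pts(d);m=(P[:,2]>.207)&(P[:,2]<.225)&(P[:,1]>.3);H=P[m]
    for lo in np.arange(.41,.57,.03):
        b=H[(H[:,0]>lo)&(H[:,0]<lo+.02)];print(n,lo.round(2),np.sort(b[:,1])[:5].mean().round(4) if len(b)else 0)
E
```

```text
0.41 223 0.1957 0.1971
0.42 41 0.1957 0.196
0.43 39 0.1958 0.1962
0.44 46 0.196 0.1963
0.45 41 0.1964 0.1966
0.46 46 0.1962 0.1965
0.47 44 0.1963 0.1968
0.48 49 0.1961 0.1968
0.49 48 0.1966 0.197
0.5 49 0.1968 0.1972
0.51 48 0.1971 0.1973
0.52 76 0.1851 0.1857
0.53 254 0.1854 0.1858
0.54 48 0.1759 0.1785
(0.4, 0.44) 0.2 80 0.411 0.44 0.4213
(0.4, 0.44) 0.215 38 0.4107 0.4147 0.4131
(0.4, 0.44) 0.23 40 0.4107 0.4146 0.413
(0.4, 0.44) 0.245 36 0.4103 0.4144 0.4127
(0.4, 0.44) 0.26 39 0.4099 0.4148 0.4125
(0.4, 0.44) 0.275 27 0.4104 0.4139 0.4124
(0.51, 0.55) 0.2 79 0.5101 0.5308 0.5227
(0.51, 0.55) 0.215 31 0.5277 0.5308 0.5291
(0.51, 0.55) 0.23 34 0.5275 0.5303 0.5289
(0.51, 0.55) 0.245 30 0.5272 0.5302 0.5287
(0.51, 0.55) 0.26 33 0.527 0.5301 0.5286
(0.51, 0.55) 0.275 20 0.5268 0.5297 0.5282
(0.33, 0.42) 1532 ((391.4517517089844, 332.1990661621094), (46.45627975463867, 75.3974609375), 0.7964990139007568)
(0.53, 0.6) 1739 ((550.0571899414062, 333.4502868652344), (40.10504913330078, 72.84180450439453), 0.04904278740286827)
top 0.41 0.4243
top 0.44 0.4249
top 0.47 0.4252
top 0.5 0.4253
top 0.53 0.4261
top 0.56 0.4012
side 0.41 0.4257
side 0.44 0.4263
side 0.47 0.4273
side 0.5 0.4276
side 0.53 0.428
side 0.56 0.4001
```

```bash
python3 -m jog '[{"gripper":1.0,"dx":0.022,"dy":0.139,"dz":-0.05,"rx":0,"ry":0,"rz":0},{"gripper":1.0,"dx":0.022,"dy":0.139,"dz":-0.1,"rx":0,"ry":0,"rz":0},{"gripper":1.0,"dx":0.022,"dy":0.139,"dz":-0.15,"rx":0,"ry":0,"rz":0},{"gripper":1.0,"dx":0.022,"dy":0.139,"dz":-0.2,"rx":0,"ry":0,"rz":0},{"gripper":1.0,"dx":0.022,"dy":0.139,"dz":-0.22,"rx":0,"ry":0,"rz":0},{"gripper":1.0,"dx":0.022,"dy":0.139,"dz":-0.242,"rx":0,"ry":0,"rz":0},{"gripper":1.0,"dx":0.022,"dy":0.139,"dz":-0.242,"rx":0,"ry":0,"rz":0},{"gripper":1.0,"dx":0.022,"dy":0.139,"dz":-0.242,"rx":0,"ry":0,"rz":0}]'
```

```text
t: 3.6
eef_pos: [0.5163, 0.1883, 0.1029]
tool_rot: [-0.006, -0.706, -0.005, 0.708]
contact_force: [0.1, -0.1, 0.8]
gripper_width: 0.0
```

```bash
python3 -m jog '[{"gripper":1.0,"dx":0.012,"dy":0,"dz":0,"rx":0,"ry":0,"rz":0},{"gripper":1.0,"dx":0.024,"dy":0,"dz":0,"rx":0,"ry":0,"rz":0},{"gripper":1.0,"dx":0.032,"dy":0,"dz":0,"rx":0,"ry":0,"rz":0},{"gripper":1.0,"dx":0.040,"dy":0,"dz":-0.001,"rx":0,"ry":0,"rz":0},{"gripper":1.0,"dx":0.047,"dy":0,"dz":-0.003,"rx":0,"ry":0,"rz":0},{"gripper":1.0,"dx":0.054,"dy":0,"dz":-0.005,"rx":0,"ry":0,"rz":0}]'
python3 -m jog '[{"gripper":1.0,"dx":0.007,"dy":0,"dz":-0.004,"rx":0,"ry":0,"rz":0},{"gripper":1.0,"dx":0.013,"dy":0,"dz":-0.008,"rx":0,"ry":0,"rz":0},{"gripper":1.0,"dx":0.019,"dy":0,"dz":-0.013,"rx":0,"ry":0,"rz":0},{"gripper":1.0,"dx":0.024,"dy":0,"dz":-0.019,"rx":0,"ry":0,"rz":0}]'
python3 - <<'E'
from h import *
c=read_camera("side");im=c["pixels"][230:400,240:440];cv2.imwrite("pics/s1.png",cv2.resize(im,None,fx=3,fy=3))
E
```

```text
t: 4.2
eef_pos: [0.5709, 0.19, 0.098]
tool_rot: [0.006, 0.707, 0.006, -0.707]
contact_force: [-1.0, 0.1, 0.3]
gripper_width: -0.005
t: 4.6
eef_pos: [0.5947, 0.1902, 0.0784]
tool_rot: [0.006, 0.707, 0.006, -0.707]
contact_force: [-0.8, -0.2, -0.3]
gripper_width: 0.001
```

View pics/s1.png

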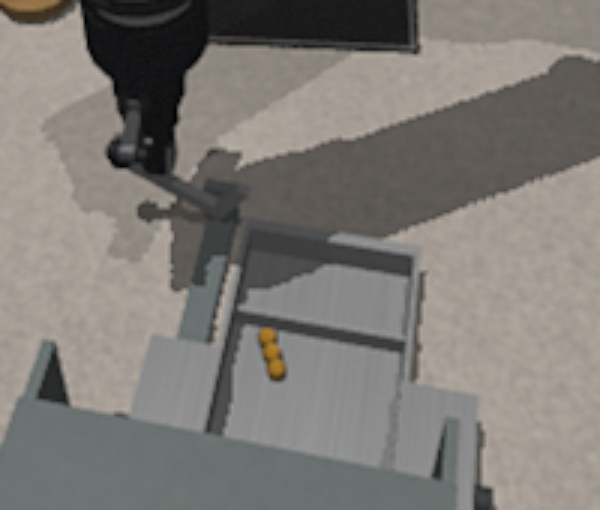

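The lever is tipping over well: the handle runs from (235,205) to the knob at (125,150), and the finger sits on it. I push it to the stop.

```bash
python3 -m jog '[{"gripper":1.0,"dx":0.004,"dy":0,"dz":-0.008,"rx":0,"ry":0,"rz":0},{"gripper":1.0,"dx":0.007,"dy":0,"dz":-0.014,"rx":0,"ry":0,"rz":0},{"gripper":1.0,"dx":0.009,"dy":0,"dz":-0.020,"rx":0,"ry":0,"rz":0},{"gripper":1.0,"dx":0.011,"dy":0,"dz":-0.026,"rx":0,"ry":0,"rz":0},{"gripper":1.0,"dx":0.012,"dy":0,"dz":-0.030,"rx":0,"ry":0,"rz":0}]'
```

```text
t: 5.15
eef_pos: [0.6059, 0.1902, 0.0492]
tool_rot: [-0.006, -0.707, -0.006, 0.708]
contact_force: [-12.6, -5.3, 37.2]
gripper_width: 0.003
```

```bash
python3 -m jog '[{"gripper":1.0,"dx":0,"dy":0,"dz":0.04,"rx":0,"ry":0,"rz":0},{"gripper":0.4,"dx":0,"dy":0,"dz":0.08,"rx":0,"ry":0,"rz":0},{"gripper":0.4,"dx":-0.05,"dy":0.01,"dz":0.1,"rx":0,"ry":0,"rz":0},{"gripper":0.4,"dx":-0.1,"dy":0.01,"dz":0.1,"rx":0,"ry":0,"rz":0},{"gripper":0.4,"dx":-0.135,"dy":0.01,"dz":0.1,"rx":0,"ry":0,"rz":0},{"gripper":0.4,"dx":-0.135,"dy":0.01,"dz":0.1,"rx":0,"ry":0,"rz":0},{"gripper":0.4,"dx":-0.135,"dy":0.01,"dz":0.1,"rx":0,"ry":0,"rz":0},{"gripper":0.4,"dx":-0.135,"dy":0.01,"dz":0.1,"rx":0,"ry":0,"rz":0}]'
python3 - <<'E'
from h import *
a=read_camera("side")["pixels"][200:400,240:440]
b=read_camera("wrist");np.savez("w2.npz",**b);b=b["pixels"]
im=np.zeros((400,800,3),np.uint8);im[:,:400]=cv2.resize(a,(400,400));im[:250,400:]=cv2.resize(b,(400,250))
cv2.imwrite("pics/s2.png",im)
E
```

```text
t: 5.95
eef_pos: [0.4725, 0.2, 0.1491]
tool_rot: [0.006, 0.707, 0.006, -0.707]
contact_force: [1.7, 0.3, -0.3]
gripper_width: 0.599
```

View pics/s2.png

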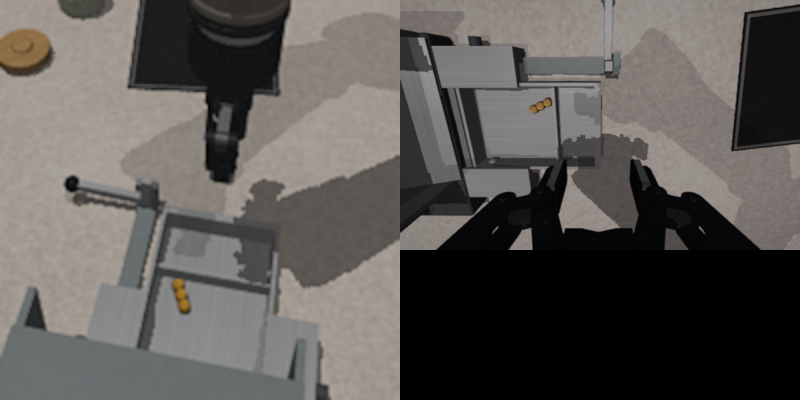

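```bash
python3 -m jog '[{"gripper":0.4,"dx":-0.002,"dy":0.001,"dz":-0.04,"rx":0,"ry":0,"rz":0},{"gripper":0.4,"dx":-0.002,"dy":0.001,"dz":-0.08,"rx":0,"ry":0,"rz":0},{"gripper":0.4,"dx":-0.002,"dy":0.001,"dz":-0.105,"rx":0,"ry":0,"rz":0},{"gripper":0.4,"dx":-0.002,"dy":0.001,"dz":-0.118,"rx":0,"ry":0,"rz":0},{"gripper":0.4,"dx":-0.002,"dy":0.001,"dz":-0.118,"rx":0,"ry":0,"rz":0}]' 60
python3 -m jog '[{"gripper":1.0,"dx":0,"dy":0,"dz":0,"rx":0,"ry":0,"rz":0},{"gripper":1.0,"dx":0,"dy":0,"dz":0,"rx":0,"ry":0,"rz":0},{"gripper":1.0,"dx":0,"dy":0,"dz":0,"rx":0,"ry":0,"rz":0},{"gripper":1.0,"dx":0,"dy":0,"dz":0,"rx":0,"ry":0,"rz":0},{"gripper":1.0,"dx":0,"dy":0,"dz":0,"rx":0,"ry":0,"rz":0},{"gripper":1.0,"dx":0,"dy":0,"dz":0,"rx":0,"ry":0,"rz":0}]' 60
```

```text
t: 6.55
eef_pos: [0.4689, 0.2007, 0.0294]
tool_rot: [-0.006, -0.706, -0.006, 0.708]
contact_force: [0.5, 0.0, 0.7]
gripper_width: 0.603
t: 7.15
eef_pos: [0.4703, 0.2013, 0.0324]
tool_rot: [0.006, 0.708, 0.006, -0.706]
contact_force: [-0.5, -0.4, 5.6]
gripper_width: 0.075
```

```bash
python3 -m jog '[{"gripper":1.0,"dx":0,"dy":-0.002,"dz":0,"rx":0,"ry":0,"rz":0},{"gripper":1.0,"dx":0,"dy":-0.004,"dz":0,"rx":0,"ry":0,"rz":0},{"gripper":1.0,"dx":0,"dy":-0.006,"dz":0,"rx":0,"ry":0,"rz":0},{"gripper":1.0,"dx":0,"dy":-0.008,"dz":0,"rx":0,"ry":0,"rz":0},{"gripper":1.0,"dx":0,"dy":-0.010,"dz":0,"rx":0,"ry":0,"rz":0}]'
python3 -m jog '[{"gripper":1.0,"dx":0,"dy":-0.003,"dz":0,"rx":0,"ry":0,"rz":0},{"gripper":1.0,"dx":0,"dy":-0.006,"dz":0,"rx":0,"ry":0,"rz":0},{"gripper":1.0,"dx":0,"dy":-0.009,"dz":0,"rx":0,"ry":0,"rz":0},{"gripper":1.0,"dx":0,"dy":-0.012,"dz":0,"rx":0,"ry":0,"rz":0},{"gripper":1.0,"dx":0,"dy":-0.015,"dz":0,"rx":0,"ry":0,"rz":0}]'
```

```text
t: 7.65
eef_pos: [0.4705, 0.1953, 0.0324]
tool_rot: [0.005, 0.709, 0.009, -0.706]
contact_force: [0.0, 8.3, 1.4]
gripper_width: 0.074
t: 8.15
eef_pos: [0.4707, 0.1787, 0.0323]
tool_rot: [0.005, 0.708, 0.008, -0.706]
contact_force: [-0.0, 6.2, 3.7]
gripper_width: 0.072
```

```bash
python3 -m jog '[{"gripper":1.0,"dx":0,"dy":-0.005,"dz":0,"rx":0,"ry":0,"rz":0},{"gripper":1.0,"dx":0,"dy":-0.012,"dz":0,"rx":0,"ry":0,"rz":0},{"gripper":1.0,"dx":0,"dy":-0.019,"dz":0,"rx":0,"ry":0,"rz":0},{"gripper":1.0,"dx":0.001,"dy":-0.026,"dz":0,"rx":0,"ry":0,"rz":0},{"gripper":1.0,"dx":0.001,"dy":-0.033,"dz":0,"rx":0,"ry":0,"rz":0},{"gripper":1.0,"dx":0.001,"dy":-0.040,"dz":0,"rx":0,"ry":0,"rz":0},{"gripper":1.0,"dx":0.001,"dy":-0.048,"dz":0,"rx":0,"ry":0,"rz":0},{"gripper":1.0,"dx":0.001,"dy":-0.056,"dz":0,"rx":0,"ry":0,"rz":0},{"gripper":1.0,"dx":0.001,"dy":-0.064,"dz":0,"rx":0,"ry":0,"rz":0},{"gripper":1.0,"dx":0.001,"dy":-0.070,"dz":0,"rx":0,"ry":0,"rz":0}]'
python3 - <<'E'
from h import *
a=read_camera("top");np.savez("t3.npz",**a);b=read_camera("side")["pixels"][150:400,200:450]
im=np.zeros((600,800,3),np.uint8);im[:300]=cv2.resize(a["pixels"][150:300,100:500],(800,300));im[300:,:300]=cv2.resize(b,(300,300))
cv2.imwrite("pics/t3.png",im);print(get_obs()["contact_force"])
E
```

```text
t: 9.15
eef_pos: [0.4719, 0.1084, 0.0323]
tool_rot: [0.005, 0.709, 0.008, -0.706]
contact_force: [-0.7, 6.2, 4.4]
gripper_width: 0.075
[0.30965035 2.96653262 6.58465935]
```

View pics/t3.png

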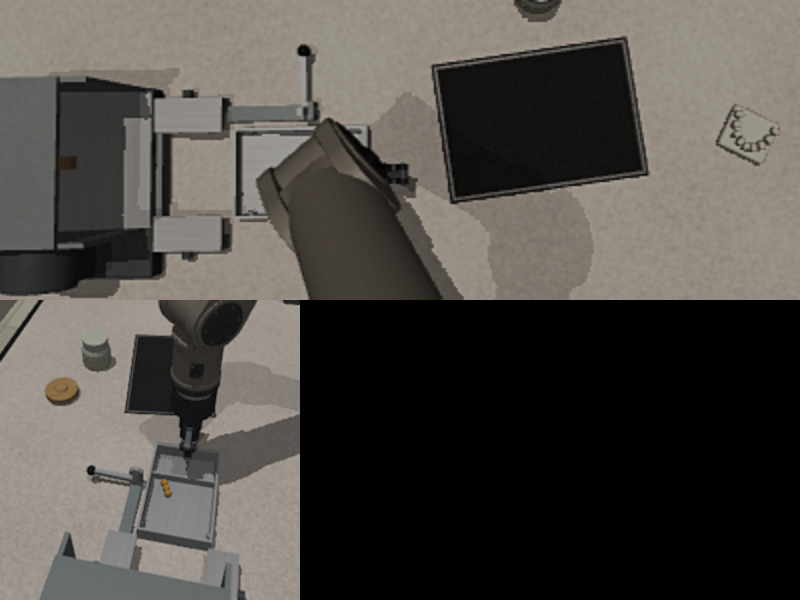

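```bash
python3 -m jog '[{"gripper":1.0,"dx":0,"dy":-0.006,"dz":0,"rx":0,"ry":0,"rz":0},{"gripper":1.0,"dx":0,"dy":-0.016,"dz":0,"rx":0,"ry":0,"rz":0},{"gripper":1.0,"dx":0,"dy":-0.029,"dz":0,"rx":0,"ry":0,"rz":0},{"gripper":1.0,"dx":0.001,"dy":-0.043,"dz":0,"rx":0,"ry":0,"rz":0},{"gripper":1.0,"dx":0.001,"dy":-0.057,"dz":0,"rx":0,"ry":0,"rz":0},{"gripper":1.0,"dx":0.001,"dy":-0.071,"dz":0,"rx":0,"ry":0,"rz":0},{"gripper":1.0,"dx":0.002,"dy":-0.085,"dz":0,"rx":0,"ry":0,"rz":0},{"gripper":1.0,"dx":0.002,"dy":-0.099,"dz":0,"rx":0,"ry":0,"rz":0},{"gripper":1.0,"dx":0.002,"dy":-0.112,"dz":0,"rx":0,"ry":0,"rz":0},{"gripper":1.0,"dx":0.002,"dy":-0.122,"dz":0,"rx":0,"ry":0,"rz":0}]'
python3 - <<'E'
from h import *
d=dict(np.load("w1.npz"));P,u,v=pts(d);px=d["pixels"][v,u].astype(int)
m=(abs(P[:,2])<.01)&(px.max(1)<40)&(u>330)&(u<545)&(v>40)&(v<205)
k=np.zeros((400,640),np.uint8);k[v[m],u[m]]=1;k=cv2.morphologyEx(k,cv2.MORPH_OPEN,np.ones((5,5)))
m&=k[v,u]>0
print(cv2.minAreaRect((P[m][:,:2]*1000).astype(np.float32)))
E
```

```text
t: 10.25
eef_pos: [0.4741, -0.014, 0.0323]
tool_rot: [0.006, 0.709, 0.008, -0.705]
contact_force: [0.7, 7.7, 7.8]
gripper_width: 0.073
((541.55419921875, -125.92755126953125), (174.6198272705078, 255.0221405029297), 8.275436401367188)
```

```bash
python3 -m jog '[{"gripper":1.0,"dx":0.002,"dy":-0.006,"dz":0,"rx":0,"ry":0,"rz":0.2},{"gripper":1.0,"dx":0.006,"dy":-0.015,"dz":0,"rx":0,"ry":0,"rz":0.5},{"gripper":1.0,"dx":0.010,"dy":-0.025,"dz":0,"rx":0,"ry":0,"rz":0.9},{"gripper":1.0,"dx":0.014,"dy":-0.036,"dz":0,"rx":0,"ry":0,"rz":1.3},{"gripper":1.0,"dx":0.019,"dy":-0.047,"dz":0,"rx":0,"ry":0,"rz":1.7},{"gripper":1.0,"dx":0.023,"dy":-0.058,"dz":0,"rx":0,"ry":0,"rz":2.1},{"gripper":1.0,"dx":0.028,"dy":-0.069,"dz":0,"rx":0,"ry":0,"rz":2.5},{"gripper":1.0,"dx":0.032,"dy":-0.080,"dz":0,"rx":0,"ry":0,"rz":2.8},{"gripper":1.0,"dx":0.036,"dy":-0.090,"dz":0,"rx":0,"ry":0,"rz":3.2},{"gripper":1.0,"dx":0.040,"dy":-0.098,"dz":0,"rx":0,"ry":0,"rz":3.5}]'
python3 -m jog '[{"gripper":1.0,"dx":0.003,"dy":-0.008,"dz":0,"rx":0,"ry":0,"rz":0.3},{"gripper":1.0,"dx":0.007,"dy":-0.018,"dz":0,"rx":0,"ry":0,"rz":0.6},{"gripper":1.0,"dx":0.012,"dy":-0.029,"dz":0,"rx":0,"ry":0,"rz":1.0},{"gripper":1.0,"dx":0.016,"dy":-0.040,"dz":0,"rx":0,"ry":0,"rz":1.4},{"gripper":1.0,"dx":0.020,"dy":-0.051,"dz":0,"rx":0,"ry":0,"rz":1.8},{"gripper":1.0,"dx":0.025,"dy":-0.062,"dz":0,"rx":0,"ry":0,"rz":2.2},{"gripper":1.0,"dx":0.029,"dy":-0.073,"dz":0,"rx":0,"ry":0,"rz":2.6},{"gripper":1.0,"dx":0.034,"dy":-0.084,"dz":0,"rx":0,"ry":0,"rz":3.0},{"gripper":1.0,"dx":0.038,"dy":-0.093,"dz":0,"rx":0,"ry":0,"rz":3.3},{"gripper":1.0,"dx":0.040,"dy":-0.099,"dz":0,"rx":0,"ry":0,"rz":3.5}]'
python3 - <<'E'
from h import *
b=read_camera("side");np.savez("s4.npz",**b);t=read_camera("top")["pixels"]
im=np.zeros((300,800,3),np.uint8);im[:,:350]=cv2.resize(b["pixels"][130:310,230:440],(350,300));im[:,360:]=cv2.resize(t[140:290,270:490],(440,300))
cv2.imwrite("pics/t4.png",im)
E
```

```text
t: 11.25
eef_pos: [0.5127, -0.1106, 0.0323]
tool_rot: [0.028, 0.707, 0.03, -0.706]
contact_force: [-4.9, 12.2, 14.5]
gripper_width: 0.079
t: 12.25
eef_pos: [0.553, -0.2097, 0.0324]
tool_rot: [0.049, 0.706, 0.051, -0.705]
contact_force: [-3.8, 11.2, 12.8]
gripper_width: 0.077
```

View pics/t4.png

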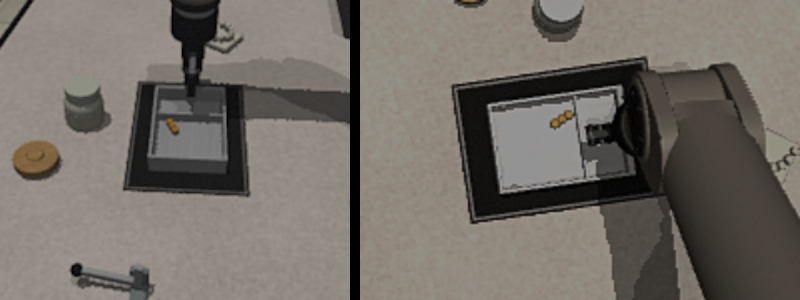

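The tray lies inside the mat border and the bridge is still in the rear compartment. I release and retreat.

```bash
python3 -m jog '[{"gripper":0.7,"dx":0,"dy":0,"dz":0,"rx":0,"ry":0,"rz":0},{"gripper":0.7,"dx":0,"dy":0,"dz":0,"rx":0,"ry":0,"rz":0},{"gripper":0.7,"dx":0,"dy":0,"dz":0,"rx":0,"ry":0,"rz":0},{"gripper":0.7,"dx":0,"dy":0,"dz":0.01,"rx":0,"ry":0,"rz":0},{"gripper":0.7,"dx":0,"dy":0,"dz":0.04,"rx":0,"ry":0,"rz":0},{"gripper":0.7,"dx":0,"dy":0,"dz":0.08,"rx":0,"ry":0,"rz":0},{"gripper":0.7,"dx":0,"dy":0,"dz":0.13,"rx":0,"ry":0,"rz":0},{"gripper":0.7,"dx":0,"dy":0,"dz":0.18,"rx":0,"ry":0,"rz":0},{"gripper":0.7,"dx":0,"dy":0,"dz":0.23,"rx":0,"ry":0,"rz":0},{"gripper":0.7,"dx":0,"dy":0,"dz":0.25,"rx":0,"ry":0,"rz":0}]'
python3 -m jog '[{"gripper":0.7,"dx":-0.2,"dy":-0.3,"dz":0.03,"rx":0,"ry":0,"rz":0},{"gripper":0.7,"dx":-0.2,"dy":-0.3,"dz":0.03,"rx":0,"ry":0,"rz":0},{"gripper":0.7,"dx":-0.2,"dy":-0.3,"dz":0.03,"rx":0,"ry":0,"rz":0},{"gripper":0.7,"dx":-0.2,"dy":-0.3,"dz":0.03,"rx":0,"ry":0,"rz":0},{"gripper":0.7,"dx":-0.2,"dy":-0.3,"dz":0.03,"rx":0,"ry":0,"rz":0},{"gripper":0.7,"dx":-0.2,"dy":-0.3,"dz":0.03,"rx":0,"ry":0,"rz":0},{"gripper":0.7,"dx":-0.2,"dy":-0.3,"dz":0.03,"rx":0,"ry":0,"rz":0},{"gripper":0.7,"dx":-0.2,"dy":-0.3,"dz":0.03,"rx":0,"ry":0,"rz":0},{"gripper":0.7,"dx":-0.2,"dy":-0.3,"dz":0.03,"rx":0,"ry":0,"rz":0},{"gripper":0.7,"dx":-0.2,"dy":-0.3,"dz":0.03,"rx":0,"ry":0,"rz":0}]'
python3 - <<'E'
from h import *
b=read_camera("side");a=read_camera("top");t=a["pixels"]
for l in["tray","bridge","cast","jar","wheel"]:
    for m in cut_out("top",l)[:1]:
        P,_,_=pts(a,m["mask"]); print(l,round(m["conf"],2),np.median(P,0).round(3),P.min(0).round(3),P.max(0).round(3))
P,u,v=pts(a);m=(P[:,2]>.02)&(P[:,2]<.04)&(P[:,0]>.44)&(P[:,0]<.65)&(P[:,1]>-.26)&(P[:,1]<.02)
print(cv2.minAreaRect((P[m][:,:2]*1000).astype(np.float32)),get_obs()["contact_force"])
im=np.zeros((600,800,3),np.uint8);im[:300]=cv2.resize(t[130:290,90:520],(800,300));im[300:,:350]=cv2.resize(b["pixels"][130:310,230:440],(350,300))
cv2.imwrite("pics/t5.png",im)
E
```

```text
t: 13.35
eef_pos: [0.5541, -0.2131, 0.2873]
tool_rot: [0.051, 0.708, 0.048, -0.703]
contact_force: [1.4, -0.6, 0.2]
gripper_width: 0.302
t: 14.35
eef_pos: [0.3533, -0.5116, 0.3111]
tool_rot: [0.05, 0.706, 0.05, -0.705]
contact_force: [0.4, 1.4, 1.2]
gripper_width: 0.3
tray 0.76 [ 0.542 -0.129  0.004] [ 0.472 -0.229 -0.006] [ 0.613 -0.031  0.036]
bridge 0.41 [0.475 0.456 0.147] [ 0.336  0.172 -0.005] [0.64  0.617 0.221]
cast 0.91 [ 0.523 -0.403  0.015] [ 0.486 -0.442  0.003] [ 0.561 -0.364  0.032]
jar 0.86 [ 0.714 -0.12   0.074] [ 0.688 -0.154 -0.002] [ 0.748 -0.091  0.079]
wheel 0.88 [ 0.764 -0.005  0.02 ] [ 0.731 -0.039  0.014] [0.799 0.029 0.028]
((543.836669921875, -127.0858154296875), (120.08583068847656, 180.17681884765625), 8.250768661499023) [ 0.32120367 -0.94551702 -0.36884627]
```

View pics/t5.png

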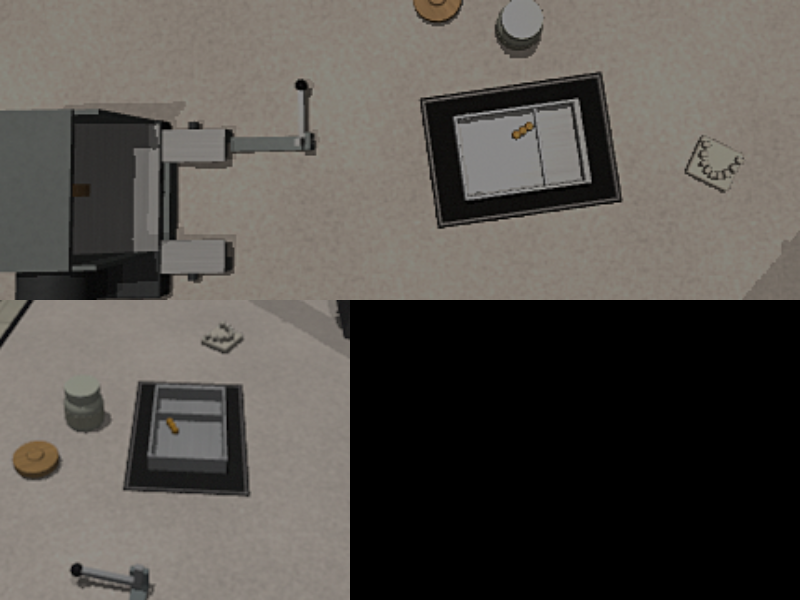

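The tray is centred on the mat at (455–590, 100–200), the bridge is in the rear compartment at (523,130), the latch is open, and the cast, jar and wheel have not moved.

```bash
python3 -c "from station import hand_in; print(hand_in())"
```

```text
the job is handed in; nothing more can be done
None
```

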